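# Hold the pen tester over the transformer

### The job

Draw the red pen tester out of its leaning holder, turn it upright with its tip pointing down, and hold it over the yellow label on top of the amplifier's transformer, the tip about 20 mm above the middle of the label. Do not touch the amplifier with anything, and leave the blue pen and everything else on the bench where it is. Finish while still holding the pen there in the gripper, steady and raised: do not put it down or let go.

Things in the scene. Friction and masses are not known exactly. Their poses are not given: they have to be found in the camera images.
- red_pen: the red pen tester, no cable: 20 mm across, 165 mm long, about 60 g. Origin at its tip; +z runs along it to the black tail cap (end at z = 165 mm). Tip cone 6 to 20 mm wide over 30 mm, then a plain cylinder. Starts tip down, loose in its leaning holder, the last 80 mm (tail) sticking out; 80 mm of pull along its axis frees the tip. Balances 75 mm from the tip
- red_holder: fixed holder of the red pen: steel foot 110 x 75 x 12 mm, black round sleeve (34 mm outside, 26 mm bore, 85 mm long, closed below) leaning 40 degrees from vertical, so that its mouth and the pen's tail lean to the holder's -x. Origin on the table under the sleeve's bottom, z up; foot from x = -75 to 35 mm, mouth's centre at x = -55, z = 87 mm
- blue_pen: a pen tester of the same shape in blue, in a holder of its own; stays there. Origin and axes as for the red pen
- blue_holder: fixed holder of the blue pen, same as the red pen's. Which of the two stands nearer the amplifier varies; their centres are at least 160 mm apart
- chassis: the amplifier: fixed aluminium chassis 110 (x) x 270 (y) x 50 (z) mm, origin at the middle of its underside. Three glass valves about its middle, tops 108 mm above the table. The transformer stands at one end, two capacitor cans at the other, each 85 mm from the middle along y; which end is which varies
- transformer: the transformer fixed on the chassis: dark steel core with a copper winding, 64 (x) x 56 (y) x 54 (z) mm, a 30 mm square yellow label on top. Origin at the middle of its underside, 50 mm above the table
- transformer_top (a point): the middle of the yellow label on top of the transformer, 104 mm above the table
- capacitors: two aluminium capacitor cans fixed on the chassis, 35 mm across, side by side along the chassis's x, 62 and 54 mm high. Origin at the middle of their underside, 50 mm above the table
- mug: blue mug, 80 mm across, 90 mm high; a loose bystander, to be left alone. Origin on the table under its middle
- jar: amber screw-top jar, 60 mm across, 80 mm high; a loose bystander, to be left alone. Origin on the table under its middle
- spool: upright metal spool with black flanges, 60 mm across, 46 mm high; a loose bystander, to be left alone. Origin on the table under its middle
- screwdriver: screwdriver with a yellow handle, lying on the table; a loose bystander, to be left alone. Origin under its middle, handle to its own -x
- spare_can: bare aluminium capacitor can, 35 mm across, 60 mm high, standing on the table; a loose bystander, to be left alone. Origin on the table under its middle
- multimeter: grey hand multimeter lying on the table, 150 x 85 x 36 mm; a loose bystander, to be left alone. Origin on the table under its middle
There are look-alikes about, which are no part of the job. Of the things like the red_pen, leave any that is turquoise; of the rest the smaller one is meant.

How it is judged:
By the outcome, as a careful person would: the job done as asked, in the order asked, and still so for the second after the job is handed in, while the arm keeps its last pose, push and grip.
It also fails if it takes over 40 s, if anything falls off the work surface, if the arm or the gripper's body presses on something with over 40 N, if the wrist force passes 120 N, or if a joint passes its speed limit or range.

### The arm

A 6-joint arm with a two-finger parallel gripper is mounted at the origin on the work surface. World frame = base frame: x ahead of the robot, y to its left, z up, the work surface at z = 0. Lengths are in mm, angles in rad, forces in N, time in s.
With the tool pointing down it reaches from about 325 to 850 mm from the base axis. Payload 15.5 kg.
Tool frame: the origin (TCP) lies at the very end of the fingers, on their centre line; the grasp point (between the pads) lies 19 mm behind it; z points along the fingers, y is the line along which they close (so a half turn about z gives the same grasp; the last joint's range is limited). The gripper opens to 91 mm and grips with 3 to 60 N. Pads are 32 mm wide; open, the fingers measure 118 mm over their backs; the gripper's body (76 mm by 178 mm) begins 60 mm behind the grasp point.
Start: joints at [-1.294, 0.494, 1.345, -0, 1.302, -0.096], TCP at [227.059, -582.298, 213.915] pointing down, gripper open.
Joint ranges: [-2.91, 2.91], [-0.82, 2.16], [0.22, 2.67], [-1.22, 4.37], [0.12, 2.79], [-3.08, 3.08]. Speed limits (rad/s): [1.89, 1.89, 2.57, 3.01, 3.01, 3.01].

### API

Orientations are given as a rotation vector (axis times angle).
In Python, from plant import robot, vision gives the robot as it stands. The module is installed in compiled form; this text tells all that it offers.
- The arm moves only by the shell command python3 -m crank 'ROWS' [OPENING]. ROWS is JSON, a list of rows, each a list of 6 numbers: the shift along the tool's x, y, z in m, then the turn, a rotation vector about the tool's x, y, z in degrees. A call has 1 to 10 rows; each row is the pose to reach, as a shift and turn from the pose commanded when the call began, along the tool's axes at that moment; what a row does not reach only later rows make up. A row lasts 1/8 s, in which the tool goes at most 62.5 mm and 10.7 degrees, less where a joint would pass 70% of its speed; a pose out of reach is approached as far as the arm can. A call with a gripper value outside its range is refused whole. OPENING is the opening, from 0 (shut) to 1 (fully open), set as the call begins (- or left out, the last holds). The fingers move at their own pace and stop on an object; the grip force is fixed at half the most. Time passes only in rows, so rows that repeat a pose let the fingers close. It gives the time, the measured TCP pose, the force, the opening and the grip force at its end, in the units of the state.
- robot.get_state(): the state, without advancing time (a new reading comes with each control period).
- vision.snapshot(name): name is "scene" or "side" or "wrist"; returns a dict with "img" (400x640x3 uint8, blue, green, red), "range_z" (400x640 float32, mm along the optical axis (not along the pixel's ray), 0 where there is no reading), "fx", "fy", "cx", "cy" (pixels), "R" (3x3) and "t" (3): a world point X has camera coordinates R X + t. Camera axes: x right, y down, z forward; pixel columns grow to the right and rows downward; lengths in mm; the calibration is good to about 2 mm. A picture is of the moment at which its call begins.
- robot.job_done(): hands the job in; it is judged then, once.
The state is a dict: "time": time; "joints": joint angles; "joint_velocities": joint speeds; "joint_efforts": joint torques, N m; "tcp_pos": TCP position; "tool_rot": TCP orientation; "ft_force": force on the tool from outside, world axes, zero at the start; "torque": the same for the moment, N m; "finger_gap": opening from 0.0 (shut) to 1.0 (fully open); "grasp_force": force on a finger pad.
Only numpy, scipy, OpenCV 4.12 (cv2) and the standard library are available. Lean on these libraries where they do the work, as an engineer would, in place of code of your own. Each camera call takes 0.05 s, during which the arm holds its last target. There are 200 camera calls.

## Working session

There is one attempt and no reset: what is moved stays moved. The work goes in short steps, Python scripts to look and compute and a shell command to move; the robot and the scene stay as the last step left them, time stands still between calls to the robot, and variables do not carry over. Pictures are saved under pics/ and viewed, at most 10 in all, crops included, and the job is handed in when it is done.

```bash
mkdir -p pics
cat > h.py <<'E'
import numpy as np, cv2
from plant import robot, vision
from scipy.spatial.transform import Rotation as Ro
def snap(n):
    s=vision.snapshot(n)
    z=s['range_z'].astype(float); v,u=np.mgrid[0:z.shape[0],0:z.shape[1]]
    c=np.stack([(u-s['cx'])/s['fx']*z,(v-s['cy'])/s['fy']*z,z],-1)
    s['P']=(c-np.asarray(s['t']).ravel())@np.asarray(s['R'])   # R^T (c-t)
    s['P'][z==0]=np.nan
    return s
E
python3 - <<'E'
from h import *
import pickle
for n in ('scene','side'):
    s=snap(n); cv2.imwrite(f'pics/{n}0.png',s['img']); pickle.dump(s,open(n+'.pkl','wb'))
    print(n,-np.array(s['R']).T@np.array(s['t']).ravel(), np.array(s['R'])[2])
st=robot.get_state();print({k:np.round(st[k],3) for k in st})
E
```

```text
scene [1200.82753893 -875.34322867  747.79248571] [-0.52292556  0.67878636 -0.51555595]
side [-96.37124618 620.7569249  812.14562132] [ 0.54346075 -0.55361152 -0.63100293]
{'time': np.float64(0.1), 'joints': array([-1.295,  0.494,  1.346, -0.   ,  1.302, -0.095]), 'joint_velocities': array([-0.002, -0.003, -0.001,  0.001, -0.001,  0.001]), 'joint_efforts': array([ 2.0000e-03, -8.8024e+01, -3.8254e+01,  7.1000e-02,  4.8000e-02,
       -0.0000e+00]), 'tcp_pos': array([ 226.955, -581.971,  213.405]), 'tool_rot': array([-3.086, -0.58 ,  0.   ]), 'ft_force': array([-0.307,  1.014,  0.227]), 'torque': array([ 0.021, -0.051,  0.018]), 'grasp_force': np.float64(0.0), 'finger_gap': np.float64(1.003)}
```

View pics/scene0.png

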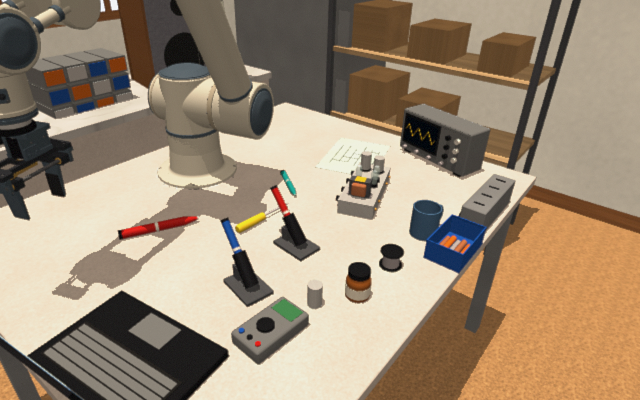

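View pics/side0.png

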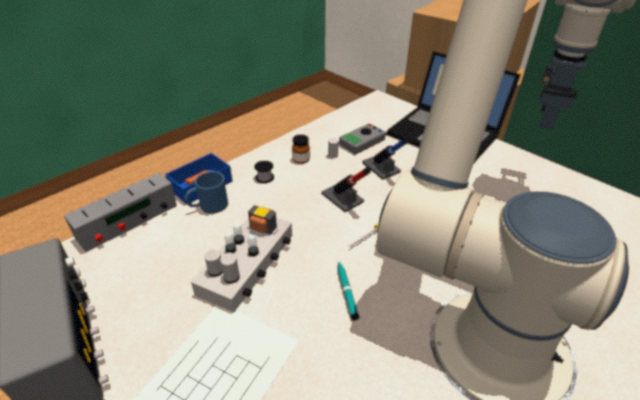

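The scene view shows the red pen in its holder at about (280,205), with the foot at (297,243). The blue pen is at (233,240), the larger red look-alike lies at (158,227), and the turquoise one is at (289,183). The transformer is at (360,188) in the scene view and (262,218) in the side view.

Run:
```python
from h import *
import pickle
S={n:pickle.load(open(n+'.pkl','rb')) for n in('scene','side')}
def mask(s,lo,hi,box):
    h=cv2.cvtColor(s['img'],cv2.COLOR_BGR2HSV); m=cv2.inRange(h,lo,hi)
    if lo[0]==0: m|=cv2.inRange(h,(172,lo[1],lo[2]),(180,255,255))
    k=np.zeros_like(m);x0,y0,x1,y1=box;k[y0:y1,x0:x1]=255
    return (m&k)>0
def line(P):
    P=P[~np.isnan(P).any(1)]; med=np.median(P,0); P=P[np.linalg.norm(P-med,axis=1)<60]
    c=P.mean(0);d=np.linalg.svd(P-c,full_matrices=False)[2][0]; d*=np.sign(d[2]);t=(P-c)@d
    return len(P),c.round(1),d.round(3),(c+d*t.min()).round(1),(c+d*t.max()).round(1)
for n,b,bb in(('scene',(265,180,300,235),(215,210,250,262)),('side',(340,160,378,195),(380,135,410,160))):
    s=S[n]
    m=mask(s,(0,120,60),(8,255,255),b);print(n,'red',line(s['P'][m]))
    v,u=np.nonzero(m);print(u.min(),u.max(),v.min(),v.max(), 'toplast', (u[v==v.min()],v.min()),(u[v==v.max()],v.max()))
    m=mask(s,(100,120,40),(125,255,255),bb);print(n,'blue',line(s['P'][m]))
for n,b in(('scene',(335,165,385,205)),('side',(240,200,285,240))):
    s=S[n];m=mask(s,(22,120,120),(35,255,255),b);P=s['P'][m];v,u=np.nonzero(m)
    # ray to z=104
    R=np.array(s['R']);C=-R.T@np.array(s['t']).ravel()
    d=np.stack([(u-s['cx'])/s['fx'],(v-s['cy'])/s['fy'],1+0*u],-1)@R; Q=C+d*((104-C[2])/d[:,2])[:,None]
    rect=cv2.minAreaRect(Q[:,:2].astype(np.float32))
    print(n,'label',m.sum(),np.nanmedian(P,0).round(1),Q.mean(0).round(1),rect)
out=[cv2.resize(S['scene']['img'][150:290,205:400],None,fx=4,fy=4,interpolation=cv2.INTER_CUBIC)]
cv2.imwrite('pics/crop.png',out[0])
# holder foot dark points z 5..20
for n,b in(('scene',(265,215,325,262)),('side',(318,172,368,212))):
    s=S[n];P=s['P'][b[1]:b[3],b[0]:b[2]].reshape(-1,3);P=P[(P[:,2]>8)&(P[:,2]<16)]
    print(n,'foot',len(P),cv2.minAreaRect(P[:,:2].astype(np.float32)))
```

```text
scene red (181, array([ 503.1, -118.6,  123.5]), array([-0.641,  0.078,  0.764]), array([ 530.5, -121.9,   90.8]), array([ 478.1, -115.5,  153.3]))
272 289 187 216 toplast (array([275, 276]), np.int64(187)) (array([284, 285]), np.int64(216))
scene blue (218, array([ 520.5, -310.6,  125.6]), array([-0.63 ,  0.139,  0.764]), array([ 548.5, -316.8,   91.6]), array([ 497.7, -305.5,  153.3]))
side red (90, array([ 500.8, -107.1,  114.4]), array([-0.65 ,  0.066,  0.757]), array([ 529. , -109.9,   81.6]), array([ 473.9, -104.3,  145.8]))
347 364 171 184 toplast (array([361, 362, 363]), np.int64(171)) (array([350, 351]), np.int64(184))
side blue (52, array([ 516.2, -299.4,  119.1]), array([-0.647,  0.129,  0.751]), array([ 552.6, -306.6,   76.9]), array([ 490.7, -294.3,  148.8]))
scene label 53 [580.5 152.9 106.3] [577.8 156.8 104. ] ((577.9324951171875, 156.7599639892578), (29.837352752685547, 31.955074310302734), 19.992826461791992)
side label 114 [578.9 154.7 104.5] [578.9 153.9 104. ] ((578.8363647460938, 153.83059692382812), (32.1775016784668, 32.07427215576172), 16.967437744140625)
scene foot 511 ((508.6418151855469, -116.36148071289062), (76.88402557373047, 221.33895874023438), 83.7289810180664)
side foot 366 ((559.1507568359375, -120.07176208496094), (76.73158264160156, 111.71902465820312), 84.38067626953125)
```

View pics/crop.png

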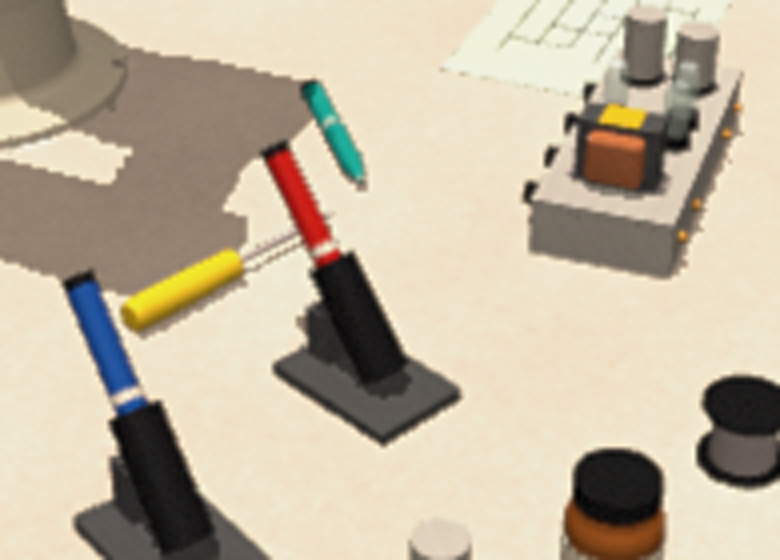

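The crop shows the red pen's tail at crop (275,148) and the sleeve mouth at about (332,258), with the screwdriver tip behind the sleeve. The depth fits and the foot agree on the pen's axis. I'll approach along that axis.

```bash
cat >> h.py <<'E'
M=np.array([524.3,-116.3,87]); A=np.array([-.639,.0675,.766]); A/=np.linalg.norm(A)
def row(pos,z,y):
    st=robot.get_state(); R=Ro.from_rotvec(st['tool_rot']); 
    z=np.array(z)/np.linalg.norm(z); y=np.array(y,float); y-=z*(y@z); y/=np.linalg.norm(y)
    if y@R.as_matrix()[:,1]<0: y=-y
    T=Ro.from_matrix(np.stack([np.cross(y,z),y,z],1))
    d=R.inv().apply(np.array(pos)-st['tcp_pos'])/1000
    print('row',np.r_[d.round(4),(R.inv()*T).as_rotvec(degrees=True).round(2)].tolist(),'y',R.as_matrix()[:,1].round(2))
E
python3 -c "
from h import *
row(M+111*A,-A,np.cross(A,[0,0,1]))"
```

```text
row [0.3828, -0.3586, 0.0418, -9.59, 39.23, 26.18] y [ 0.36 -0.93 -0.  ]
```

```bash
python3 -m crank '[[0.383,-0.359,0.03,-9.6,39.2,26.2],[0.383,-0.359,0.03,-9.6,39.2,26.2],[0.383,-0.359,0.03,-9.6,39.2,26.2],[0.383,-0.359,0.03,-9.6,39.2,26.2],[0.383,-0.359,0.03,-9.6,39.2,26.2],[0.383,-0.359,0.03,-9.6,39.2,26.2],[0.383,-0.359,0.03,-9.6,39.2,26.2],[0.383,-0.359,0.03,-9.6,39.2,26.2],[0.383,-0.359,0.03,-9.6,39.2,26.2],[0.383,-0.359,0.03,-9.6,39.2,26.2]]' 1; python3 -c "
from h import *
row(M+111*A,-A,np.cross(A,[0,0,1]));print(robot.get_state()['joints'])"
```

```text
time: 1.35
tcp_pos: [453.7, -106.2, 183.7]
tool_rot: [2.916, -0.15, 1.06]
ft_force: [-0.4, 0.4, 0.3]
finger_gap: 1.002
grasp_force: 0.0
row [-0.0075, 0.0026, 0.0089, -0.06, 0.04, 0.13] y [-0.1  -0.99  0.  ]
[-0.59564478  0.20951806  2.35361165  1.74924054  0.31339623 -0.57834051]
```

Run:
```python
from h import *
s=snap('wrist'); cv2.imwrite('pics/w1.png',s['img'])
h=cv2.cvtColor(s['img'],cv2.COLOR_BGR2HSV); m=cv2.inRange(h,(0,120,60),(8,255,255))|cv2.inRange(h,(172,120,60),(180,255,255))
P=s['P'][m>0];P=P[~np.isnan(P).any(1)]
P=P[np.linalg.norm(np.cross(P-M,A),axis=1)<25]
st=robot.get_state();Q=Ro.from_rotvec(st['tool_rot']).inv().apply(P-st['tcp_pos'])
print(len(P),Q.min(0),Q.max(0),Q.mean(0))
for a in range(10,90,15):
    q=Q[(Q[:,2]>a)&(Q[:,2]<a+15)]
    if len(q):print(a,len(q),q.mean(0).round(1),np.percentile(q[:,1],[2,98]).round(1),np.percentile(q[:,0],[2,98]).round(1))
```

```text
479 [-5.24378672 -7.565663   44.25113238] [  4.5228702   11.58565692 142.70492359] [ 2.40012758  1.95852857 78.46387074]
40 89 [ 2.5  2.3 49.8] [-6.4 10.2] [-0.7  4. ]
55 117 [ 2.2  1.4 62.2] [-6.9 10.4] [-2.6  4.2]
70 100 [ 2.4  2.4 77.1] [-6.3 10.6] [-1.3  4.3]
85 84 [ 2.4  2.1 92.3] [-6.1 10.4] [-2.1  4.1]
```

View pics/w1.png

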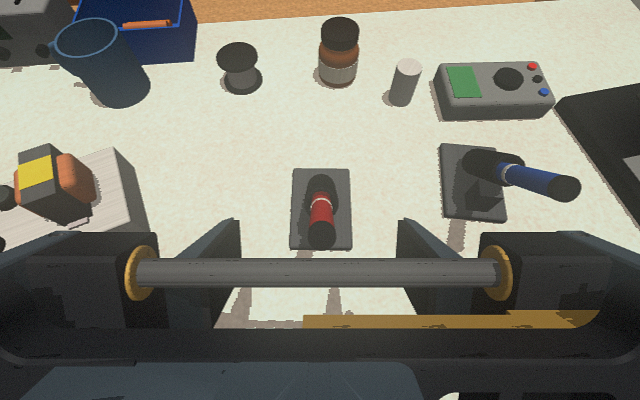

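The wrist view shows the red pen centred between the fingers: tail at (321,235), sleeve mouth at (321,200). It is parallel to the tool, about 2 mm off in y and -7 mm in x. I'll advance and grip.

```bash
python3 -m crank '[[-0.007,0.002,0,0,0,0],[-0.007,0.002,0.02,0,0,0],[-0.007,0.002,0.05,0,0,0],[-0.007,0.002,0.08,0,0,0],[-0.007,0.002,0.093,0,0,0],[-0.007,0.002,0.093,0,0,0],[-0.007,0.002,0.093,0,0,0]]' 1; python3 -m crank '[[0,0,0,0,0,0],[0,0,0,0,0,0],[0,0,0,0,0,0],[0,0,0,0,0,0],[0,0,0,0,0,0],[0,0,0,0,0,0],[0,0,0,0,0,0],[0,0,0,0,0,0],[0,0,0,0,0,0],[0,0,0,0,0,0]]' 0;python3 -c "
from h import *
row(M+26*A,-A,np.cross(A,[0,0,1]));print(robot.get_state()['joints'])"
```

```text
time: 2.28
tcp_pos: [507.0, -116.7, 108.5]
tool_rot: [2.914, -0.154, 1.06]
ft_force: [0.2, 0.0, 1.1]
finger_gap: 0.999
grasp_force: 0.0
time: 3.52
tcp_pos: [507.6, -116.5, 108.3]
tool_rot: [2.914, -0.153, 1.061]
ft_force: [2.6, 1.3, 2.8]
finger_gap: 0.212
grasp_force: 30.0
row [-0.001, -0.0019, 0.001, 0.05, -0.03, 0.04] y [-0.11 -0.99  0.  ]
[-0.51850753  0.49966436  2.33239603  2.4761713   0.43012523 -1.27576087]
```

Gripped at 19–20 mm, which matches the pen. Pulling along the axis.

```bash
python3 -m crank '[[0,0,-0.005,0,0,0],[0,0,-0.015,0,0,0],[0,0,-0.026,0,0,0],[0,0,-0.037,0,0,0],[0,0,-0.048,0,0,0],[0,0,-0.059,0,0,0],[0,0,-0.070,0,0,0],[0,0,-0.081,0,0,0],[0,0,-0.092,0,0,0],[0,0,-0.092,0,0,0]]'
python3 - <<'E'
from h import *
st=robot.get_state();print(st['joints'],st['tcp_pos'])
L=[577,155.,0][:2]
s=snap('scene');c=s['img'][130:290,205:405]
cv2.imwrite('pics/pull.png',cv2.resize(c,None,fx=3,fy=3,interpolation=cv2.INTER_CUBIC))
E
```

```text
time: 4.78
tcp_pos: [448.0, -110.4, 179.0]
tool_rot: [2.913, -0.154, 1.06]
ft_force: [1.0, -0.3, -0.7]
finger_gap: 0.212
grasp_force: 30.0
[-0.62026691  0.22211408  2.37176849  1.81894719  0.33060327 -0.67092462] [ 447.98007157 -110.37812587  179.04632335]
```

View pics/pull.png

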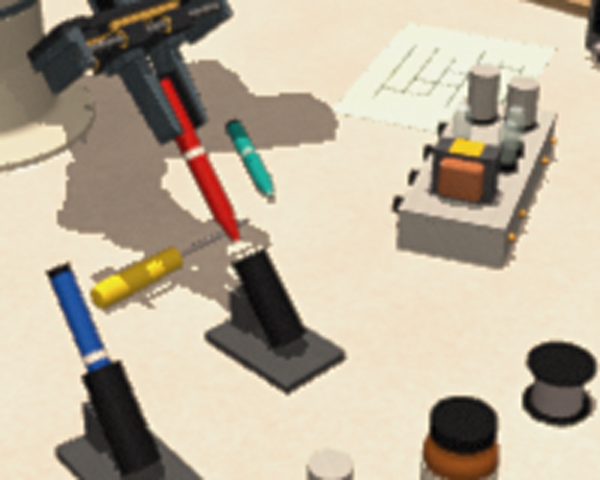

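The tip (white, crop (237,242)) is just out of the sleeve mouth. I'll pull a bit more along the axis, then lift.

```bash
python3 -m crank '[[0,0,-0.012,0,0,0],[0.01,0,-0.025,0,0,0],[0.025,0,-0.042,0,0,0],[0.04,0,-0.06,0,0,0],[0.055,0,-0.077,0,0,0],[0.07,0,-0.095,0,0,0],[0.07,0,-0.095,0,0,0],[0.07,0,-0.095,0,0,0]]'
python3 - <<'E'
from h import *
st=robot.get_state();print(st['joints'],st['tcp_pos'])
row([480,-80,300],[0,0,-1],[-.1,-.99,0])
E
```

```text
time: 5.82
tcp_pos: [441.1, -108.8, 295.4]
tool_rot: [2.915, -0.153, 1.06]
ft_force: [-0.2, 0.4, -1.6]
finger_gap: 0.216
grasp_force: 30.0
[-0.63514876 -0.10024856  2.1599457   0.66208274  0.55661299  0.56371898] [ 441.08798584 -108.76801644  295.4174115 ]
row [0.0303, -0.0327, 0.0194, 0.08, -39.95, -0.23] y [-0.1  -0.99 -0.  ]
```

```bash
python3 -m crank '[[0.004,-0.004,0.002,0,-6,0],[0.008,-0.008,0.003,0,-12,0],[0.012,-0.012,0.004,0,-18,0],[0.016,-0.016,0.006,0,-24,0],[0.02,-0.02,0.008,0,-30,0],[0.026,-0.028,0.01,0,-36,0],[0.03,-0.033,0.012,0.1,-39.95,-0.2],[0.03,-0.033,0.012,0.1,-39.95,-0.2],[0.03,-0.033,0.012,0.1,-39.95,-0.2]]'
python3 - <<'E'
from h import *
st=robot.get_state();print(st['joints'],st['tcp_pos'])
row([578.4,155,290],[0,0,-1],[-.1,-.99,0])
E
```

```text
time: 6.95
tcp_pos: [474.6, -79.2, 305.3]
tool_rot: [-3.137, 0.158, -0.0]
ft_force: [-1.0, 0.2, -1.0]
finger_gap: 0.213
grasp_force: 30.0
[-2.90176069e-01  2.01838010e-01  1.54473158e+00  8.40698706e-04
  1.39518535e+00  1.38124731e+00] [474.61950455 -79.21850233 305.31974562]
row [0.0797, -0.2435, 0.0155, -0.05, 0.0, -0.01] y [-0.1  -0.99 -0.  ]
```

```bash
python3 -m crank '[[0.01,-0.03,0,0,0,0],[0.02,-0.06,0,0,0,0],[0.033,-0.1,0,0,0,0],[0.046,-0.14,0,0,0,0],[0.059,-0.18,0,0,0,0],[0.07,-0.215,0,0,0,0],[0.08,-0.2435,0,0,0,0],[0.08,-0.2435,0,0,0,0],[0.08,-0.2435,0,0,0,0]]'
cat > m.py <<'E'
from h import *
st=robot.get_state();print('tcp',st['tcp_pos'].round(1));T=st['tcp_pos']
C=[];D=[]
for n in('scene','side'):
    s=snap(n);R=np.array(s['R']);c=-R.T@np.array(s['t']).ravel()
    cam=R@T+np.array(s['t']).ravel();u0=int(cam[0]/cam[2]*s['fx']+s['cx']);v0=int(cam[1]/cam[2]*s['fy']+s['cy'])
    x0,y0=max(u0-50,0),max(v0-50,0)
    cv2.imwrite(f'pics/m_{n}_{st["time"]:.1f}.png',cv2.resize(s['img'][y0:y0+180,x0:x0+130],None,fx=3,fy=3,interpolation=cv2.INTER_CUBIC)); print(n,u0,v0,'crop at',x0,y0)
    h=cv2.cvtColor(s['img'],cv2.COLOR_BGR2HSV); m=cv2.inRange(h,(0,120,60),(8,255,255))|cv2.inRange(h,(172,120,60),(180,255,255))
    P=s['P'];k=(m>0)&(np.linalg.norm(P[...,:2]-T[:2],axis=-1)<50)
    v,u=np.nonzero(k);p=P[k];print(' red z',np.percentile(p[:,2],[1,99]).round(1))
    for a in range(int(p[:,2].min()),int(p[:,2].max()),20):
        q=p[(p[:,2]>a)&(p[:,2]<a+20)]
        if len(q): print('  ',a,q.mean(0).round(1),len(q))
    # pen-ish points (nearer than the background): everything in a column round the TCP, below the fingers
    k=(np.linalg.norm(P[...,:2]-T[:2],axis=-1)<25)&(P[...,2]<T[2])&(P[...,2]>112);p=P[k];print(' lowest z',np.sort(p[:,2])[:5].round(1), p[np.argsort(p[:,2])[:5]].mean(0).round(1))
    # label
    y=(cv2.inRange(h,(22,120,120),(35,255,255))>0)&(np.linalg.norm(P[...,:2]-[578,155],axis=-1)<40);v,u=np.nonzero(y)
    d=np.stack([(u-s['cx'])/s['fx'],(v-s['cy'])/s['fy'],1+0*u],-1)@R;Q=c+d*((104-c[2])/d[:,2])[:,None]
    print(' label',len(Q),cv2.minAreaRect(Q[:,:2].astype(np.float32)))
E
python3 m.py; ls pics
```

```text
time: 8.07
tcp_pos: [578.9, 153.8, 306.2]
tool_rot: [3.137, -0.16, 0.001]
ft_force: [0.4, 0.7, -1.4]
finger_gap: 0.212
grasp_force: 30.0
tcp [578.9 153.8 306.2]
scene 365 114 crop at 315 64
 red z [205.5 344.5]
   78 [561.3 134.   78.8] 1
   198 [580.  150.2 211.2] 9
   218 [581.3 146.9 228.9] 28
   238 [581.2 146.6 248. ] 36
   258 [581.3 146.9 267.6] 39
   278 [581.1 146.8 287.2] 29
   298 [582.6 146.7 302.8] 19
   318 [589.5 150.  329.8] 5
   338 [589.7 148.2 345.2] 4
 lowest z [200.3 201.8 201.9 204.6 205. ] [580.  152.7 202.7]
 label 23 ((580.4765625, 156.0017852783203), (13.881364822387695, 28.766925811767578), 80.65748596191406)
side 253 140 crop at 203 90
 red z [ 80.9 354.4]
   67 [560.8 170.9  76.3] 6
   87 [557.2 161.   94.8] 2
   187 [575.3 154.6 204.1] 3
   207 [571.6 155.7 218.1] 31
   227 [569.7 155.4 237.3] 50
   247 [569.8 156.1 256.1] 57
   267 [570.3 157.2 274.1] 37
   287 [568.6 156.2 297.9] 35
   307 [567.3 154.6 316.3] 49
   327 [567.2 153.9 336.3] 49
   347 [566.3 155.3 351.4] 24
 lowest z [197.8 200.6 200.7 200.9 202.1] [575.  152.3 200.4]
 label 63 ((581.2979736328125, 152.06991577148438), (19.472694396972656, 33.021942138671875), 82.32373809814453)
crop.png
m_scene_8.1.png
m_side_8.1.png
pull.png
scene0.png
side0.png
w1.png
```

```bash
python3 -m crank '[[0.001,-0.0015,0.01,0,0,0],[0.001,-0.0015,0.022,0,0,0],[0.001,-0.0015,0.035,0,0,0],[0.001,-0.0015,0.048,0,0,0],[0.001,-0.0015,0.058,0,0,0],[0.001,-0.0015,0.064,0,0,0],[0.001,-0.0015,0.064,0,0,0],[0.001,-0.0015,0.064,0,0,0]]'
python3 m.py | grep -v '   '; python3 -c "
import cv2,glob,numpy as np
a=[cv2.imread(sorted(glob.glob(f'pics/m_{n}_9*'))[-1]) for n in('scene','side')]
cv2.imwrite('pics/both.png',np.hstack(a))"
```

```text
time: 9.18
tcp_pos: [581.0, 155.8, 242.8]
tool_rot: [3.137, -0.16, 0.002]
ft_force: [0.2, 0.0, -0.3]
finger_gap: 0.217
grasp_force: 30.0
tcp [581.  155.8 242.8]
scene 364 136 crop at 314 86
 red z [140.6 272.6]
 lowest z [135.5 137.7 138.3 140.  141.1] [580.6 155.5 138.5]
 label 19 ((576.2903442382812, 148.5224151611328), (11.493168830871582, 30.744977951049805), 80.53479766845703)
side 254 165 crop at 204 115
 red z [ 87.  290.1]
 lowest z [134.8 136.9 137.9 138.2 139.7] [577.9 155.6 137.5]
 label 53 ((577.9378662109375, 149.38478088378906), (27.847084045410156, 25.662925720214844), 16.809886932373047)
```

View pics/both.png

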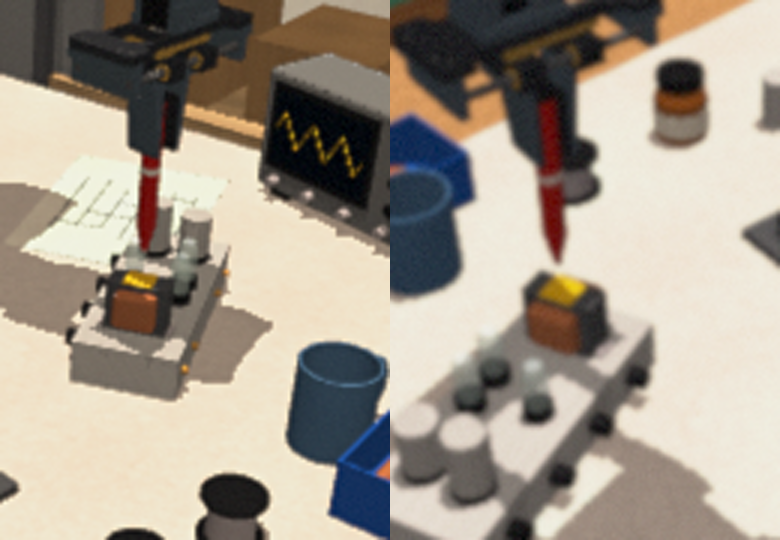

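The pen hangs upright over the yellow label, with its tip at about (147,245) in the left half and (557,258) in the right. Its tip is about 29 mm above the label, so I'll lower it another 9 mm.

```bash
python3 -m crank '[[-0.001,0.001,0.004,0,0,0],[-0.001,0.001,0.008,0,0,0],[-0.001,0.001,0.009,0,0,0],[-0.001,0.001,0.009,0,0,0],[-0.001,0.001,0.009,0,0,0],[-0.001,0.001,0.009,0,0,0],[-0.001,0.001,0.009,0,0,0],[-0.001,0.001,0.009,0,0,0]]'
python3 m.py | grep -v '   '
```

```text
time: 10.28
tcp_pos: [579.6, 154.9, 233.4]
tool_rot: [3.137, -0.16, 0.001]
ft_force: [-0.3, 0.5, -0.6]
finger_gap: 0.214
grasp_force: 30.0
tcp [579.6 154.9 233.4]
scene 363 139 crop at 313 89
 red z [119.3 274.3]
 lowest z [126.9 128.8 129.4 131.3 131.6] [579.8 153.7 129.6]
 label 18 ((576.2892456054688, 146.97537231445312), (14.211160659790039, 22.892173767089844), 60.15155792236328)
side 255 168 crop at 205 118
 red z [ 74.9 281. ]
 lowest z [123.5 124.9 125.2 126.9 128.6] [576.  154.1 125.8]
 label 43 ((576.5007934570312, 148.14927673339844), (23.619909286499023, 22.35009002685547), 45.45820617675781)
```

Tip at about z = 124 over the label's middle, steady and gripped at 30 N.

```bash
python3 -c "
from plant import robot
print(robot.job_done())"
```

```text
the job is handed in; nothing more can be done
None
```

I drew the red pen out of its holder and turned it upright. It is held, tip down, about 20 mm above the middle of the transformer's yellow label, and the job was handed in after about 10 s of the 40 s allowed.

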